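Dry-stack a segmented bowl on the lathe faceplate

TASK

Dry-stack the segmented bowl blank on the lathe faceplate, ready for gluing: the solid foot goes down first in the middle of the faceplate's plywood disc, then the three segmented rings from the smallest to the widest, each lying flat and centred on the piece below. Let go of everything and leave the other tools on the bench where they are.

Things in the scene. Friction and masses are not known exactly. Their poses are not given: they have to be found in the camera images.
- faceplate: Target, fixed, any yaw: a dark round iron lathe faceplate, 152 mm across, 10 mm thick, lying on a light pine block (120 x 120 mm, 22 mm high), with a plywood disc, 92 mm across and 13 mm thick, in the middle of its upper side. Origin: centre of the block's underside, at bench height, z up; the iron's top is 32 mm and the plywood's top (where the foot goes) 45 mm above it.
- foot: The bowl's foot: a solid octagonal plate of mid-brown wood, no hole, 66 mm across flats (71 mm across corners), 20 mm high, about 50 g. Origin: centre of the underside, z up; the x and y axes pass through the middles of flats (a flat every 45 degrees). Lies flat on the bench at the start, any yaw; its yaw in the stack does not matter.
- small_ring: Smallest of three octagonal rings glued up from eight mitred segments, light and brown in turn: 92 mm across outer flats, hole 48 mm across flats (wall 22 mm), 20 mm high, 70 g. Grip it across the wall, one finger in the hole. Origin: middle of the hole, at the underside, z up; x and y axes pass through middles of flats. Lies flat, any yaw, which does not matter in the stack.
- middle_ring: The middle ring, made like the smallest: 114 mm across outer flats, hole 72 mm across flats (wall 21 mm), 20 mm high, about 90 g. Origin, axes and start as for the smallest ring; its yaw in the stack does not matter.
- rim_ring: The rim ring, the widest, made like the smallest: 136 mm across outer flats, hole 92 mm across flats (wall 22 mm), 20 mm high, about 115 g. Origin, axes and start as for the smallest ring; its yaw in the stack does not matter.
- tape_measure: Bystander, loose: a grey tape measure lying flat, 70 x 64 mm and 36 mm high, 280 g, with a short steel hook. Origin: centre of the underside.
- chisel: Bystander, loose: a wood chisel 240 mm long and 29 mm wide and high at the wooden handle, lying along its x axis, blade to +x. Origin: under the middle of its length, at bench height.
- wrench: Bystander, loose: a flat steel spanner, 190 mm long, 38 mm wide at the jaw and 8 mm high, lying along its x axis. Origin: middle of its underside.
- glue_bottle: Bystander, loose: an upright white glue bottle, 67 mm across, 182 mm high to the tip of its nozzle. Origin: centre of the underside.
- mallet: Bystander, loose: a wooden joiner's mallet lying flat, head 62 x 110 mm and 70 mm high at its +x end, handle (20 mm wide, its top 48 mm high) to -x, 323 mm long in all. Origin: at bench height below the handle, 115 mm behind the middle of the head.
Not all that is in view belongs to the job. What is shaped like the rim_ring but orange is not meant.

How it is judged:
By the outcome, as a careful person would: the job done as asked, in the order asked, and still so for the second after the job is handed in, with the robot touching nothing.
It also fails if it takes over 106 s, if anything falls off the work surface, if the arm or the gripper's body presses on something with over 40 N, if the wrist force passes 120 N, or if a joint passes its speed limit or range.

ROBOT

A 6-joint arm with a two-finger parallel gripper is mounted at the origin on the work surface. World frame = base frame: x ahead of the robot, y to its left, z up, the work surface at z = 0. Lengths are in m, angles in rad, forces in N, time in s.
With the tool pointing down it reaches from about 0.35 to 0.875 m from the base axis. Payload 15.5 kg.
Tool frame: the origin (TCP) lies at the very end of the fingers, on their centre line; the grasp point (between the pads) lies 19 mm behind it (robot.grasp_offset is the distance from the TCP to the grasp point, in m); z points along the fingers, y is the line along which they close (so a half turn about z gives the same grasp; the last joint's range is limited). The gripper opens to 85 mm and grips with 20 to 120 N. Pads are 22 mm wide; open, the fingers measure 114 mm over their backs; the gripper's body (76 mm by 85 mm) begins 54 mm behind the grasp point. The pads swing forward as they close: fully open they stand 13 mm farther back than shut.
Start: joints at [-1.375, 0.494, 1.345, -0, 1.302, -0.096], TCP at [0.179, -0.599, 0.231] pointing down, gripper open.
Joint ranges: [-2.91, 2.91], [-0.82, 2.16], [0.22, 2.67], [-1.22, 4.37], [0.12, 2.79], [-3.08, 3.08]. Speed limits (rad/s): [1.89, 1.89, 2.57, 3.01, 3.01, 3.01].

INTERFACE

Orientations are given as a 3x3 rotation matrix whose columns are the frame's x, y, z axes.
In Python, from workcell import robot, viewer gives the robot as it stands.
- The arm moves only by the shell command python3 -m pendant 'ROWS' [OPENING] [FORCE]. ROWS is JSON, a list of rows, each a list of 6 numbers: the shift along the tool's x, y, z in units of 30 mm (1.0 is 30 mm), then the turn, a rotation vector about the tool's x, y, z in rad. A call has 1 to 20 rows; each row is the pose to reach, as a shift and turn from the pose commanded when the call began, along the tool's axes at that moment; what a row does not reach only later rows make up. A row lasts 1/12 s, in which the tool goes at most 41.7 mm and 7.16 degrees, less where a joint would pass 70% of its speed; a pose out of reach is approached as far as the arm can. A call with a gripper value outside its range is refused whole. OPENING is the finger opening in mm, from 0 to 85.4, set as the call begins (- or left out, the last holds). The fingers move at their own pace and stop on an object; FORCE is the grip in N (left out, the last holds). Time passes only in rows, so rows that repeat a pose let the fingers close. It gives the time, the measured TCP pose, the force, the opening and the grip force at its end, in the units of the state.
- robot.read_state(): the state, without advancing time (a new reading comes with each control period).
- viewer.snapshot(name): name is "side" or "top" or "wrist"; returns the picture (400x640x3 uint8, red, green, blue); there is no depth.
- viewer.camera_info(name): a dict with "fx", "fy", "cx", "cy" (pixels), "view" (4x4, takes a point from world to camera coordinates). Camera axes: x right, y up, looking along -z (the intrinsics and any distortion apply to the point x, -y, -z); pixel columns grow to the right and rows downward; lengths in m; the calibration is good to about 2 mm. A picture is of the moment at which its call begins: read the wrist's pose just before it. camera_info takes no time and is no camera call; for the wrist camera it gives the pose at the moment of the call.
- robot.close_job(): hands the job in; it is judged then, once.
Trained networks look in the newest picture that a camera, given by its name, has taken for a name from the list of things; names that differ only in an ending like _2 or _b are one class to them, and where a whole thing is asked for, a point or a joint stands for the part that bears it (a point fixed in the world has none). Each returns a list of dicts, best first, with "conf" (0 to 1); they miss things now and then, are a little off and sometimes report something else, mostly with a low value. They report only what shows in the picture. A call takes as long as a camera call. They do not tell look-alikes from the thing itself.
- viewer.silhouettes(camera, query): "region" (400x640 bool, what is visible of it) and "box" ([centre column, centre row, width, height] in pixels, round what is visible of it).
The state is a dict: "clock": time; "q": joint angles; "joint_vel": joint speeds; "joint_torque": joint torques, N m; "tcp_pos": TCP position; "eef_rot": TCP orientation; "wrist_force": force on the tool from outside, world axes, zero at the start; "torque": the same for the moment, N m; "width": finger opening in m; "finger_force": force on a finger pad.
Only numpy, scipy, OpenCV 4.12 (cv2) and the standard library are available. Lean on these libraries where they do the work, as an engineer would, in place of code of your own. Each camera call takes 0.05 s, during which the arm holds its last target. There are 200 camera calls.

## Working session

There is one attempt and no reset: what is moved stays moved. The work goes in short steps, Python scripts to look and compute and a shell command to move; the robot and the scene stay as the last step left them, time stands still between calls to the robot, and variables do not carry over. Pictures are saved under pics/ and viewed, at most 14 in all, crops included, and the job is handed in when it is done.

```bash
ls; mkdir -p pics; cat > h.py <<'E'
import numpy as np, cv2
from workcell import robot, viewer
def save(n,im): cv2.imwrite('pics/'+n+'.png',im[:,:,::-1])
def ray(ci,u,v):
    V=np.array(ci['view']);R=V[:3,:3];t=V[:3,3]
    d=np.array([(u-ci['cx'])/ci['fx'],-(v-ci['cy'])/ci['fy'],-1.])
    return -R.T@t, R.T@d
def at(ci,u,v,z):
    o,d=ray(ci,u,v);return o+d*(z-o[2])/d[2]
def proj(ci,p):
    V=np.array(ci['view']);c=V[:3,:3]@np.array(p)+V[:3,3]
    return np.array([ci['cx']+ci['fx']*c[0]/-c[2], ci['cy']+ci['fy']*-c[1]/-c[2]])
E
python3 - <<'E'
from h import *
for c in ['top','side']:
    im=viewer.snapshot(c);save(c+'0',im);ci=viewer.camera_info(c)
    print(c,{k:(np.round(v,4).tolist() if k=='view' else v) for k,v in ci.items()})
    for n in ['faceplate','foot','small_ring','middle_ring','rim_ring','tape_measure','chisel','wrench','glue_bottle','mallet']:
        for r in viewer.silhouettes(c,n)[:4]:
            print(n,round(r['conf'],2),np.round(r['box']).tolist(), np.round(at(ci,r['box'][0],r['box'][1],.02),3)[:2])
s=robot.read_state();print({k:np.round(v,3).tolist() for k,v in s.items()})
E
```

```text
pics
top {'fx': 476.52649325626584, 'fy': 476.52649325626584, 'cx': 326.62965117498277, 'cy': 202.44882132316081, 'view': [[-0.0186, -0.9998, 0.0043, -0.0057], [0.9952, -0.0181, 0.0966, -0.4663], [-0.0965, 0.0061, 0.9953, -1.3737], [0.0, 0.0, 0.0, 1.0]]}
faceplate 0.89 [381.0, 152.0, 53.0, 52.0] [ 0.615 -0.18 ]
foot 0.84 [427.0, 210.0, 23.0, 25.0] [ 0.439 -0.309]
small_ring 0.85 [264.0, 150.0, 31.0, 34.0] [0.626 0.168]
small_ring 0.48 [429.0, 210.0, 19.0, 22.0] [ 0.439 -0.314]
middle_ring 0.61 [218.0, 212.0, 36.0, 41.0] [0.444 0.305]
rim_ring 0.9 [174.0, 272.0, 49.0, 50.0] [0.271 0.431]
rim_ring 0.81 [422.0, 267.0, 37.0, 14.0] [ 0.272 -0.287]
tape_measure 0.81 [324.0, 126.0, 32.0, 30.0] [ 0.695 -0.01 ]
chisel 0.83 [271.0, 224.0, 14.0, 85.0] [0.407 0.148]
wrench 0.95 [374.0, 225.0, 12.0, 62.0] [ 0.397 -0.152]
glue_bottle 0.81 [186.0, 156.0, 30.0, 23.0] [0.611 0.4  ]
mallet 0.79 [464.0, 168.0, 60.0, 112.0] [ 0.563 -0.423]
side {'fx': 372.04808026405544, 'fy': 372.04808026405544, 'cx': 313.1858885731826, 'cy': 202.89210181738213, 'view': [[-0.936, -0.352, -0.0078, 0.4067], [0.2622, -0.7
[... 525 characters left out ...]
.696 -0.014]
tape_measure 0.29 [232.0, 248.0, 37.0, 28.0] [0.609 0.187]
chisel 0.92 [304.0, 263.0, 86.0, 29.0] [0.398 0.164]
wrench 0.5 [338.0, 189.0, 50.0, 21.0] [ 0.399 -0.132]
glue_bottle 0.75 [193.0, 301.0, 32.0, 48.0] [0.625 0.367]
mallet 0.92 [325.0, 120.0, 85.0, 35.0] [ 0.561 -0.461]
{'clock': 1.1, 'q': [-1.376, 0.494, 1.346, -0.0, 1.303, -0.095], 'joint_vel': [0.001, 0.002, 0.001, -0.001, -0.001, -0.001], 'joint_torque': [0.002, -88.203, -38.427, 0.0, 0.001, -0.0], 'tcp_pos': [0.179, -0.599, 0.231], 'eef_rot': [[0.958, 0.287, -0.0], [0.287, -0.958, 0.0], [-0.0, -0.0, -1.0]], 'wrist_force': [0.089, -0.28, -0.117], 'torque': [-0.015, 0.008, -0.054], 'finger_force': 0.0, 'width': 0.086}
```

```bash
python3 - <<'E'
import cv2
a=cv2.imread('pics/top0.png')[90:330,120:540];cv2.imwrite('pics/t1.png',cv2.resize(a,(798,456),interpolation=cv2.INTER_CUBIC))
b=cv2.imread('pics/side0.png');cv2.imwrite('pics/s1.png',cv2.resize(b[90:400,130:450],(600,581),interpolation=cv2.INTER_CUBIC))
E
```

```text
(no output)
```

View pics/t1.png

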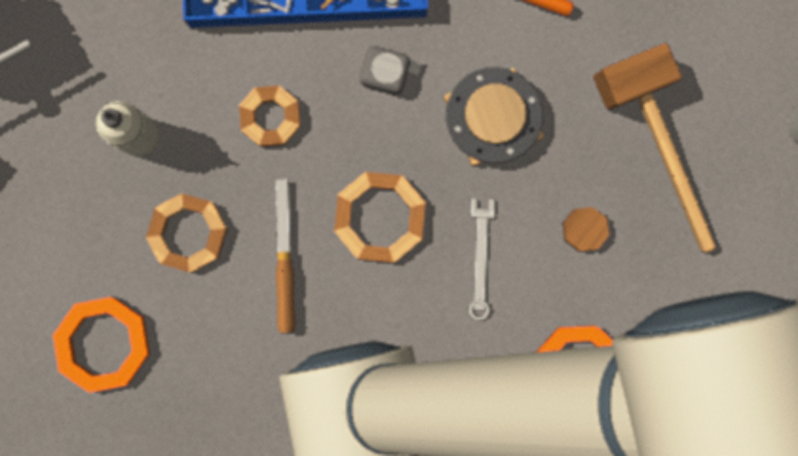

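View pics/s1.png

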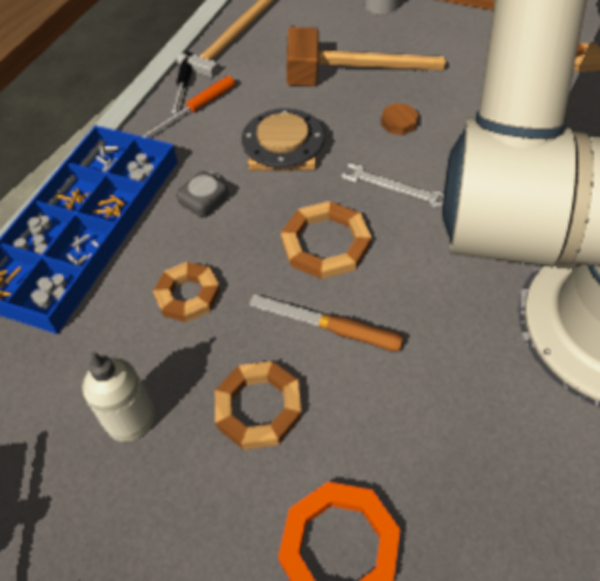

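The top view shows the foot at about (428,210), the small ring (262,151), the middle ring (218,212) and the faceplate (381,152). There are three rim-ring shapes: (320,204) is light/brown segmented wood, while (174,272) and (423,269) are plain orange. The wooden one at (320,204) fits the description, because the orange ones are ruled out explicitly. I'll confirm that in a crop.

```bash
cat >> h.py <<'E'
from scipy.optimize import minimize
T8=np.arange(8)*np.pi/4+np.pi/8
def octo(af,x,y,yaw,z): r=af/2/np.cos(np.pi/8);return [(x+r*np.cos(a+yaw),y+r*np.sin(a+yaw),z) for a in T8]
def circ(d,x,y,z): return [(x+d/2*np.cos(a),y+d/2*np.sin(a),z) for a in np.linspace(0,2*np.pi,48)]
S=4
def poly(ci,pts,off): return np.round(((np.array([proj(ci,p) for p in pts])-off+.5)*S-.5)*16).astype(np.int32)
def render(ci,kind,p,off,shape,z0):
    m=np.zeros((shape[0]*S,shape[1]*S),np.uint8)
    x,y,yaw=p; o,h=kind
    f=(lambda d,z:circ(d,x,y,z)) if h=='disc' else (lambda d,z:octo(d,x,y,yaw,z))
    H=.013 if h=='disc' else .02
    a,b=poly(ci,f(o,z0),off),poly(ci,f(o,z0+H),off)
    cv2.fillConvexPoly(m,cv2.convexHull(np.vstack([a,b])),255,cv2.LINE_8,4)
    if h and h!='disc':
        m1=np.zeros_like(m);m2=np.zeros_like(m)
        cv2.fillConvexPoly(m1,poly(ci,f(h,z0),off),255,cv2.LINE_8,4);cv2.fillConvexPoly(m2,poly(ci,f(h,z0+H),off),255,cv2.LINE_8,4)
        m[(m1>0)&(m2>0)]=0
    return cv2.resize(m,(shape[1],shape[0]),interpolation=cv2.INTER_AREA)/255.
KIND={'foot':(.066,0),'small':(.092,.048),'middle':(.114,.072),'rim':(.136,.092),'disc':(.092,'disc')}
def fit(im,ci,name,guess,z0=0.,keep=None):
    """fit x,y,yaw of a wooden part in a picture; returns params and residual fraction"""
    k=KIND[name];r=k[0]/2*1.25 if name!='disc' else .0495
    ring=np.array([proj(ci,q) for z in (z0,z0+.02) for q in circ(2*r,guess[0],guess[1],z)])
    lo=np.maximum(np.floor(ring.min(0)).astype(int)-2,0);hi=np.minimum(np.ceil(ring.max(0)).astype(int)+3,[640,400])
    sub=np.ascontiguousarray(im[lo[1]:hi[1],lo[0]:hi[0]]).astype(float)
    c=(sub[:,:,0]-sub[:,:,2])/(sub.sum(2)+30)   # warmth
    t=np.clip((c-.07)/.08,0,1)
    w=np.zeros(t.shape,np.uint8);cv2.fillConvexPoly(w,cv2.convexHull(np.round(ring-lo).astype(np.int32)),1)
    cost=lambda p:(np.abs(render(ci,k,p,lo,t.shape,z0)-t)*w).sum()
    best=None
    for y0 in ([0] if name=='disc' else [0,.2,.4,.6]):
        s0=np.array([guess[0],guess[1],y0]);sim=np.vstack([s0,s0+[.006,0,0],s0+[0,.006,0],s0+[0,0,.15]])
        q=minimize(cost,s0,method='Nelder-Mead',options=dict(initial_simplex=sim,xatol=1e-4,fatol=.05,maxiter=200))
        if best is None or q.fun<best.fun: best=q
    p=best.x.copy();p[2]%=np.pi/4
    return p,best.fun/(t*w).sum()
E
python3 - <<'E'
from h import *
G={'foot':(.439,-.309,0),'small':(.626,.170,0),'middle':(.444,.305,0),'rim':(.461,.013,0),'disc':(.615,-.18,.032)}
for c in ['top','side']:
    im=cv2.imread('pics/%s0.png'%c)[:,:,::-1];ci=viewer.camera_info(c)
    for n,g in G.items():
        p,r=fit(im,ci,n,g[:2],g[2]);print(c,n,np.round(p[:2],4),round(np.degrees(p[2]),1),'res',round(r,3))
im=cv2.imread('pics/top0.png')
a=im[165:245,280:360];cv2.imwrite('pics/rim.png',cv2.resize(a,(480,480),interpolation=cv2.INTER_CUBIC))
s=robot.read_state();V=np.array(viewer.camera_info('wrist')['view']);o=-V[:3,:3].T@V[:3,3];R=s['eef_rot']
print('cam in tool',R.T@(o-s['tcp_pos']),'look',R.T@-V[2,:3], viewer.camera_info('wrist')['fx'])
E
```

```text
top foot [ 0.4387 -0.3136] 6.7 res 0.028
top small [0.6264 0.1771] 2.4 res 0.061
top middle [0.4445 0.3071] 27.9 res 0.054
top rim [0.4631 0.0069] 38.5 res 0.102
top disc [ 0.6176 -0.1749] 41.6 res 0.015
side foot [ 0.44   -0.3133] 2.0 res 0.039
side small [0.6274 0.1774] 6.4 res 0.07
side middle [0.4456 0.3067] 27.8 res 0.077
side rim [0.4645 0.0066] 39.9 res 0.083
side disc [ 0.6195 -0.1749] 38.5 res 0.029
cam in tool [ 0.07280537 -0.00051161 -0.14472951] look [-0.28990981  0.00165973  0.95705253] 297.13861587863806
```

View pics/rim.png

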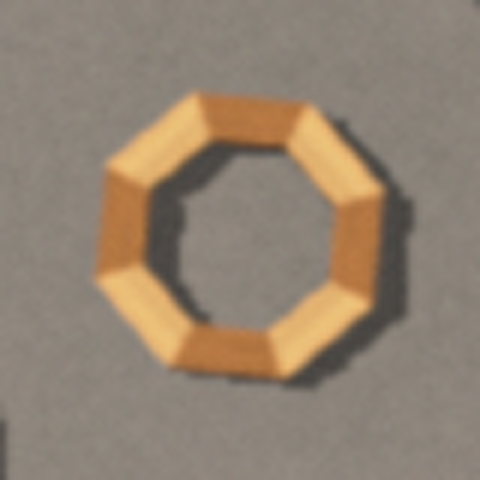

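The crop shows alternating light and brown segments with the centre near pixel (320,204), so it is the real rim_ring. Both cameras agree on positions to about 1.5 mm. First I'll hover over the foot.

```bash
python3 -m pendant '[[11.03,-6.63,3,0,0,0.21],[11.03,-6.63,3,0,0,0.21],[11.03,-6.63,3,0,0,0.21],[11.03,-6.63,3,0,0,0.21],[11.03,-6.63,3,0,0,0.21],[11.03,-6.63,3,0,0,0.21],[11.03,-6.63,3,0,0,0.21],[11.03,-6.63,3,0,0,0.21],[11.03,-6.63,4,0,0,0.21],[11.03,-6.63,4,0,0,0.21],[11.03,-6.63,4,0,0,0.21],[11.03,-6.63,4,0,0,0.21],[11.03,-6.63,4,0,0,0.21],[11.03,-6.63,4,0,0,0.21]]' 85
cat >> h.py <<'E'
def wlook(n,name,guess,z0=0.):
    s=robot.read_state();ci=viewer.camera_info('wrist');im=viewer.snapshot('wrist');save(n,im)
    p,r=fit(im,ci,name,guess,z0)
    print(name,np.round(p[:2],4),round(np.degrees(p[2]),1),'res',round(r,3));return p
def goto(x,y,z,yawy=None):
    """units for pendant to reach TCP x,y,z with tool y axis along yawy (deg, mod 180)"""
    s=robot.read_state();R=np.array(s['eef_rot']);d=R.T@(np.array([x,y,z])-s['tcp_pos'])/.03
    cur=np.degrees(np.arctan2(R[1,1],R[0,1]));t=0 if yawy is None else -(((yawy-cur)+90)%180-90)
    print('clk',round(s['clock'],2),'tcp',np.round(s['tcp_pos'],4),'yaw',round(cur,2),'q6',round(s['q'][5],2),'-> d',np.round(d,2),'turn',round(np.radians(t),3),'tilt',np.round(R[:2,2],3))
E
python3 - <<'E'
from h import *
p=wlook('w_foot','foot',(.439,-.3135)); y=np.degrees(p[2]);goto(p[0],p[1],.002,y-90); print(y)
E
```

```text
clock: 2.27
tcp_pos: [0.439, -0.3145, 0.112]
eef_rot: [[0.997, 0.08, 0.001], [0.08, -0.997, -0.001], [0.001, 0.001, -1.0]]
wrist_force: [-0.0, -0.7, 0.0]
width: 0.085
finger_force: 0.0
foot [ 0.4378 -0.3117] 4.6 res 0.025
clk 2.32 tcp [ 0.439  -0.3146  0.1121] yaw -85.45 q6 0.76 -> d [-0.03 -0.1   3.67] turn -0.001 tilt [ 0.001 -0.001]
4.618832370892845
```

View pics/w_foot.png

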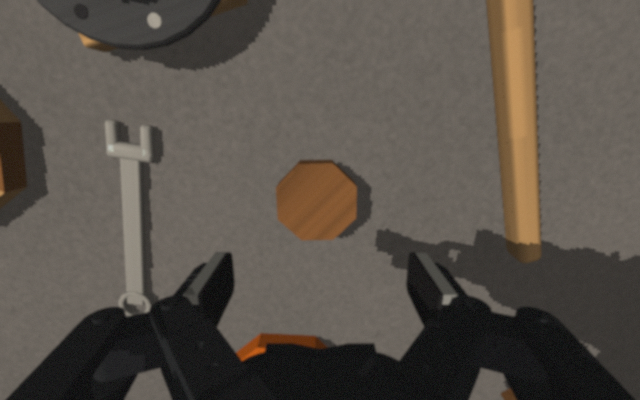

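The wrist view shows the foot at (317,200), with the open fingers symmetric about column 320. Next I'll descend and grip.

```bash
python3 -m pendant '[[-0.02,-0.05,1.2,0,0,0],[-0.02,-0.05,2.2,0,0,0],[-0.02,-0.05,3,0,0,0],[-0.02,-0.05,3.4,0,0,0],[-0.02,-0.05,3.65,0,0,0],[-0.02,-0.05,3.65,0,0,0],[-0.02,-0.05,3.65,0,0,0]]' 85 40 && python3 -m pendant '[[0,0,0,0,0,0],[0,0,0,0,0,0],[0,0,0,0,0,0],[0,0,0,0,0,0],[0,0,0,0,0,0],[0,0,0,0,0,0]]' 50 40 && python3 -m pendant '[[0,0,-1,0,0,0],[0,0,-2,0,0,0],[0,0,-3,0,0,0],[0,0,-4,0,0,0],[0,0,-4,0,0,0]]'
python3 - <<'E'
from h import *
goto(.6185,-.1749,.13);p=wlook('w_foot2','foot',(.438,-.312),.118)
E
```

```text
clock: 2.9
tcp_pos: [0.4385, -0.3126, 0.0024]
eef_rot: [[0.997, 0.08, 0.001], [0.08, -0.997, -0.0], [0.0, 0.0, -1.0]]
wrist_force: [-0.2, -0.1, -0.6]
width: 0.0853
finger_force: 0.0
clock: 3.4
tcp_pos: [0.4389, -0.3125, 0.0031]
eef_rot: [[0.997, 0.081, 0.001], [0.081, -0.997, -0.002], [0.001, 0.002, -1.0]]
wrist_force: [-2.1, -0.6, 10.9]
width: 0.0649
finger_force: 42.2
clock: 3.82
tcp_pos: [0.4406, -0.3137, 0.1276]
eef_rot: [[0.997, 0.081, 0.006], [0.081, -0.997, -0.006], [0.006, 0.006, -1.0]]
wrist_force: [1.4, -0.6, -0.8]
width: 0.0646
finger_force: 46.8
clk 3.82 tcp [ 0.4406 -0.3137  0.1276] yaw -85.36 q6 0.76 -> d [ 6.29 -4.13 -0.07] turn 0.0 tilt [ 0.006 -0.006]
foot [ 0.4376 -0.314 ] 5.5 res 0.109
```

```bash
python3 -m pendant '[[1,-1.4,-0.75,0,0,0],[2,-2.8,-0.75,0,0,0],[3,-4.2,-0.75,0,0,0],[3,-4.4,-0.75,0,0,0],[3,-4.4,-0.75,0,0,0],[3,-4.4,-0.75,0,0,0],[3,-4.4,-0.75,0,0,0]]'
python3 - <<'E'
from h import *
p=wlook('w_disc','disc',(.6185,-.1749),.032);s=robot.read_state();p2=wlook('w_foot3','foot',s['tcp_pos'][:2],s['tcp_pos'][2]-.003);print(p2[:2]-s['tcp_pos'][:2])
goto(.618,-.1749,.05)
E
```

```text
clock: 4.45
tcp_pos: [0.5172, -0.173, 0.1439]
eef_rot: [[0.997, 0.082, -0.001], [0.082, -0.997, 0.0], [-0.001, -0.0, -1.0]]
wrist_force: [-0.6, -1.1, -0.8]
width: 0.0649
finger_force: 46.8
disc [ 0.6183 -0.1731] 5.6 res 0.018
foot [ 0.516  -0.1734] 5.0 res 0.015
[-0.00101642  0.00015778]
clk 4.55 tcp [ 0.5169 -0.1739  0.144 ] yaw -85.43 q6 1.06 -> d [3.36 0.3  3.13] turn 0.0 tilt [-0.001  0.   ]
```

View pics/w_disc.png

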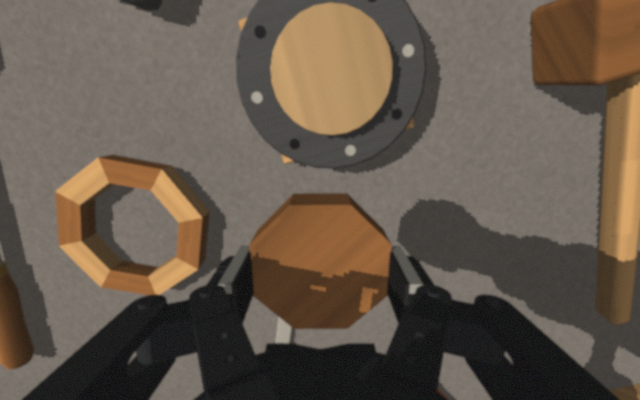

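The foot is held level at (320,260) and the plywood disc is ahead at (331,68). I'll move over it and lower.

```bash
python3 -m pendant '[[1.1,0.1,0,0,0,0],[2.2,0.2,0,0,0,0],[3.2,0.28,0.4,0,0,0],[3.39,0.28,1.2,0,0,0],[3.39,0.28,2,0,0,0],[3.39,0.28,2.6,0,0,0],[3.39,0.28,2.9,0,0,0],[3.39,0.28,2.9,0,0,0],[3.39,0.28,2.9,0,0,0],[3.39,0.28,2.9,0,0,0]]'
python3 - <<'E'
from h import *
goto(.619,-.174,.0485)
E
```

```text
clock: 5.38
tcp_pos: [0.6201, -0.1739, 0.0585]
eef_rot: [[0.997, 0.08, 0.002], [0.08, -0.997, -0.001], [0.002, 0.001, -1.0]]
wrist_force: [0.3, 1.0, -0.5]
width: 0.0646
finger_force: 46.8
clk 5.38 tcp [ 0.6201 -0.1739  0.0585] yaw -85.41 q6 1.12 -> d [-0.04 -0.    0.33] turn 0.0 tilt [ 0.002 -0.001]
```

```bash
python3 -m pendant '[[-0.03,0,0.15,0,0,0],[-0.03,0,0.25,0,0,0],[-0.03,0,0.33,0,0,0],[-0.03,0,0.33,0,0,0],[-0.03,0,0.33,0,0,0]]' && python3 -m pendant '[[0,0,0,0,0,0],[0,0,0,0,0,0],[0,0,0,0,0,0],[0,0,0,0,0,0]]' 82 && python3 -m pendant '[[0,0,-1,0,0,0],[0,0,-2,0,0,0],[0,0,-3,0,0,0],[-1,0,-3.5,0,0,0],[-2,0,-3.5,0,0,0],[-2,0,-3.5,0,0,0],[-2,0,-3.5,0,0,0],[-2,0,-3.5,0,0,0]]'
python3 - <<'E'
from h import *
p=wlook('w_f1','foot',(.619,-.174),.045);d=wlook('w_f1b','disc',(.6183,-.174),.032)
goto(.627,.1772,.11,5)
E
```

```text
clock: 5.8
tcp_pos: [0.6188, -0.1734, 0.0482]
eef_rot: [[0.997, 0.081, 0.001], [0.081, -0.997, -0.0], [0.001, 0.001, -1.0]]
wrist_force: [-4.3, 0.3, 11.3]
width: 0.065
finger_force: 48.2
clock: 6.13
tcp_pos: [0.6187, -0.1733, 0.0473]
eef_rot: [[0.997, 0.081, -0.0], [0.081, -0.997, 0.0], [-0.0, -0.0, -1.0]]
wrist_force: [0.5, 0.2, 0.2]
width: 0.082
finger_force: 0.0
clock: 6.8
tcp_pos: [0.5592, -0.1783, 0.1525]
eef_rot: [[0.997, 0.08, 0.001], [0.08, -0.997, -0.0], [0.001, 0.0, -1.0]]
wrist_force: [-0.1, -0.1, -1.0]
width: 0.0818
finger_force: 0.0
foot [ 0.6264 -0.173 ] 20.4 res 0.31
disc [ 0.618  -0.1729] 3.2 res 0.016
clk 6.9 tcp [ 0.5596 -0.1782  0.1522] yaw -85.36 q6 1.08 -> d [  3.2  -11.63   1.41] turn 1.565 tilt [ 0. -0.]
```

View pics/w_f1.png

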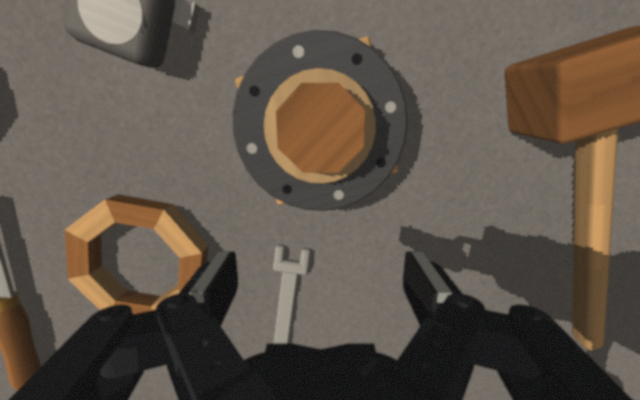

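```bash
cat >> h.py <<'E'
KIND.update(smallS=(.092,0),middleS=(.114,0),rimS=(.136,0))
E
python3 - <<'E'
from h import *
im=cv2.imread('pics/w_f1.png')[:,:,::-1].copy();print(im[127,321],im[80,300])
im[im[:,:,0].astype(int)+im[:,:,1]>265]=90
ci=viewer.camera_info('wrist')
p,r=fit(im,ci,'foot',(.618,-.174),.045);print(np.round(p,4),r)
E
```

```text
[140  93  56] [175 142  98]
[ 0.6189 -0.1741  0.0839] 0.14182857925050205
```

```bash
python3 -m pendant '[[0.4,-1.4,0,0,0,0],[0.8,-2.7,0,0,0,0],[1.2,-4,0,0,0,0],[1.6,-5.3,0,0,0,0],[2,-6.6,0.3,0,0,0],[2.4,-7.9,0.6,0,0,0],[2.8,-9.2,1,0,0,0],[3.19,-10.45,1.4,0,0,0],[3.19,-10.45,1.4,0,0,0],[3.19,-10.45,1.4,0,0,0],[3.19,-10.45,1.4,0,0,0]]' 44
cat >> h.py <<'E'
def hold(p,r,ang,z):
    a=np.radians(ang);q=p[:2]+r*np.array([np.cos(a),np.sin(a)]);print('grip at',np.round(q,4));goto(q[0],q[1],z,ang)
E
python3 - <<'E'
from h import *
p=wlook('w_small','small',(.627,.1772));hold(np.array([.6269,.1772]),.035,np.degrees(p[2])-90,.005);hold(p,.035,np.degrees(p[2])-90,.005)
E
```

```text
clock: 7.82
tcp_pos: [0.6291, 0.1422, 0.1099]
eef_rot: [[0.997, 0.082, -0.001], [0.082, -0.997, -0.0], [-0.001, 0.0, -1.0]]
wrist_force: [0.7, -0.0, 0.2]
width: 0.0438
finger_force: 0.0
small [0.6248 0.1786] 3.3 res 0.063
grip at [0.6289 0.1423]
clk 7.87 tcp [0.6291 0.1415 0.1103] yaw -85.38 q6 1.62 -> d [-0.01 -0.03  3.51] turn 0.023 tilt [-0. -0.]
grip at [0.6268 0.1437]
clk 7.87 tcp [0.6291 0.1415 0.1103] yaw -85.38 q6 1.62 -> d [-0.07 -0.08  3.51] turn 0.023 tilt [-0. -0.]
```

View pics/w_small.png

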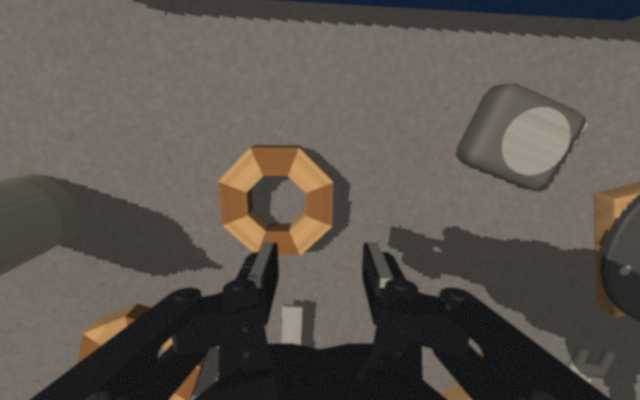

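The small ring is at (277,200), with its right wall at (320,200) on the finger line. I'll descend and grip.

```bash
python3 -m pendant '[[-0.03,-0.05,1.2,0,0,0.02],[-0.03,-0.05,2.2,0,0,0.02],[-0.03,-0.05,2.9,0,0,0.02],[-0.03,-0.05,3.3,0,0,0.02],[-0.03,-0.05,3.5,0,0,0.02],[-0.03,-0.05,3.5,0,0,0.02],[-0.03,-0.05,3.5,0,0,0.02]]' && python3 -m pendant '[[0,0,0,0,0,0],[0,0,0,0,0,0],[0,0,0,0,0,0],[0,0,0,0,0,0],[0,0,0,0,0,0]]' 10 40 && python3 -m pendant '[[0,0,-1,0,0,0],[0,0,-2,0,0,0],[0,0,-3,0,0,0],[0,0,-4,0,0,0],[0,0,-5,0,0,0],[0,0,-5,0,0,0],[0,0,-5,0,0,0]]'
python3 - <<'E'
from h import *
s=robot.read_state();t=s['tcp_pos'];p=wlook('w_small2','small',(t[0]-.003,t[1]+.035),t[2]-.005);print('c-tcp',p[:2]-t[:2])
goto(.52,-.2085,t[2])
E
```

```text
clock: 8.45
tcp_pos: [0.6287, 0.1431, 0.0064]
eef_rot: [[0.998, 0.06, 0.001], [0.06, -0.998, 0.0], [0.001, -0.0, -1.0]]
wrist_force: [-0.3, 0.5, 0.2]
width: 0.0444
finger_force: 0.0
clock: 8.87
tcp_pos: [0.6289, 0.1433, 0.0069]
eef_rot: [[0.998, 0.061, 0.002], [0.061, -0.998, -0.0], [0.002, 0.0, -1.0]]
wrist_force: [0.2, -3.9, 8.6]
width: 0.0211
finger_force: 40.4
clock: 9.45
tcp_pos: [0.6291, 0.1437, 0.158]
eef_rot: [[0.998, 0.061, 0.005], [0.061, -0.998, 0.001], [0.005, -0.0, -1.0]]
wrist_force: [-0.3, -0.2, -0.9]
width: 0.0209
finger_force: 41.5
small [0.6255 0.1789] 4.6 res 0.368
c-tcp [-0.00354762  0.03517371]
clk 9.5 tcp [0.6281 0.1435 0.1563] yaw -86.51 q6 1.64 -> d [-4.31 11.49 -0.07] turn 0.0 tilt [0.002 0.   ]
```

View pics/w_small2.png

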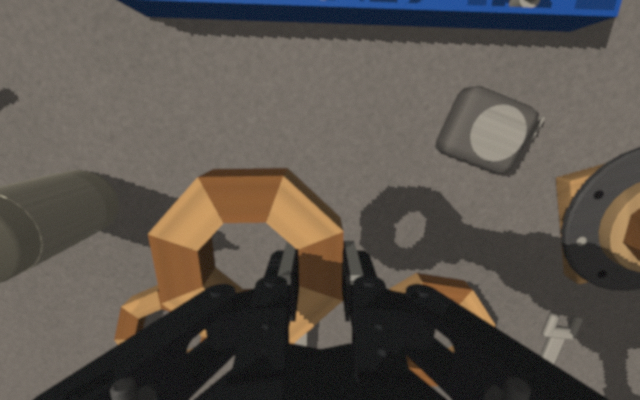

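The small ring is held level, gripped at its right wall. I'll carry it across.

```bash
python3 -m pendant '[[-0.1,1.3,0,0,0,0],[-0.2,2.6,0,0,0,0],[-0.3,3.9,0,0,0,0],[-0.4,5.2,0,0,0,0],[-0.5,6.5,0,0,0,0],[-0.6,7.8,0,0,0,0],[-0.7,9.1,0,0,0,0],[-0.8,10.4,0,0,0,0],[-0.95,11.4,0,0,0,0],[-0.95,11.7,0.8,0,0,0],[-0.95,11.7,1.6,0,0,0],[-0.95,11.7,2.2,0,0,0],[-0.95,11.7,2.4,0,0,0],[-0.95,11.7,2.4,0,0,0],[-0.95,11.7,2.4,0,0,0]]'
python3 - <<'E'
from h import *
goto(.6211,-.2084,.0715)
E
```

```text
clock: 10.75
tcp_pos: [0.6208, -0.2083, 0.0834]
eef_rot: [[0.998, 0.061, -0.001], [0.061, -0.998, 0.0], [-0.001, -0.0, -1.0]]
wrist_force: [0.5, 0.2, -0.3]
width: 0.0217
finger_force: 41.6
clk 10.75 tcp [ 0.6208 -0.2083  0.0834] yaw -86.5 q6 1.09 -> d [0.01 0.   0.4 ] turn 0.0 tilt [-0.001  0.   ]
```

```bash
python3 -m pendant '[[0,0,0.15,0,0,0],[0,0,0.25,0,0,0],[0,0,0.33,0,0,0],[0,0,0.37,0,0,0],[0,0,0.37,0,0,0]]'
```

```text
clock: 11.17
tcp_pos: [0.6208, -0.2085, 0.0722]
eef_rot: [[0.998, 0.061, -0.0], [0.061, -0.998, 0.0], [-0.0, -0.0, -1.0]]
wrist_force: [-0.3, 0.6, 0.5]
width: 0.0213
finger_force: 41.6
```

```bash
python3 -m pendant '[[0,0,0.03,0,0,0],[0,0,0.05,0,0,0],[0,0,0.05,0,0,0]]'
```

```text
clock: 11.42
tcp_pos: [0.621, -0.2087, 0.0719]
eef_rot: [[0.998, 0.061, 0.001], [0.061, -0.998, -0.0], [0.001, 0.0, -1.0]]
wrist_force: [-4.3, 1.0, 10.7]
width: 0.021
finger_force: 43.0
```

Contact. I'll release, retreat upward, then look.

```bash
python3 -m pendant '[[0,0,0,0,0,0],[0,0,0,0,0,0],[0,0,0,0,0,0],[0,0,0,0,0,0]]' 44 && python3 -m pendant '[[0,0,-0.5,0,0,0],[0,0,-1.5,0,0,0],[0,0,-2.7,0,0,0],[-1,-0.5,-3.4,0,0,0],[-2,-1.2,-3.4,0,0,0],[-2,-1.2,-3.4,0,0,0],[-2,-1.2,-3.4,0,0,0],[-2,-1.2,-3.4,0,0,0]]'
python3 - <<'E'
from h import *
p=wlook('w_r1','smallS',(.6185,-.1735),.065)
c='top';im=viewer.snapshot(c);save('top_r1',im);print(fit(im,viewer.camera_info(c),'smallS',(.6185,-.1735),.065))
goto(.445,.307,.15)
E
```

```text
clock: 11.75
tcp_pos: [0.6208, -0.2086, 0.0707]
eef_rot: [[0.998, 0.061, -0.0], [0.061, -0.998, 0.0], [-0.0, -0.0, -1.0]]
wrist_force: [0.1, -0.1, 0.4]
width: 0.0439
finger_force: 0.0
clock: 12.42
tcp_pos: [0.5592, -0.1765, 0.1729]
eef_rot: [[0.998, 0.061, 0.001], [0.061, -0.998, -0.0], [0.001, 0.0, -1.0]]
wrist_force: [1.0, -0.4, 1.1]
width: 0.0437
finger_force: 0.0
smallS [ 0.6184 -0.1741] 4.8 res 0.042
(array([ 0.5022037 , -0.11409259,  0.59074074]), np.float64(1.0))
clk 12.52 tcp [ 0.5596 -0.1768  0.1725] yaw -86.53 q6 1.1 -> d [ -2.84 -16.33   0.75] turn 0.0 tilt [ 0. -0.]
```

View pics/w_r1.png

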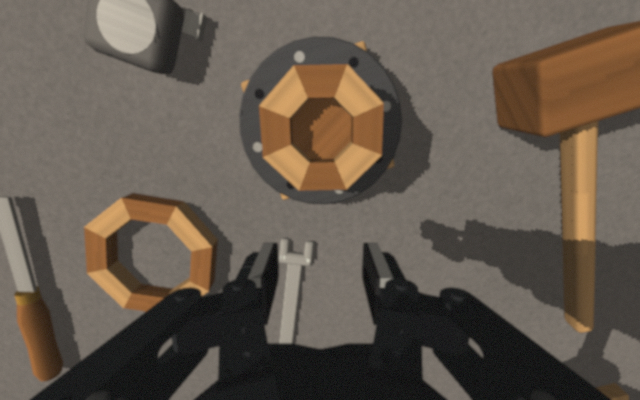

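The small ring sits centred at (322,128) on the faceplate. Next is the middle ring.

```bash
python3 -m pendant '[[-0.2,-1.3,0,0,0,0],[-0.4,-2.6,0,0,0,0],[-0.6,-4,0,0,0,-0.1],[-0.8,-5.3,0,0,0,-0.2],[-1,-6.6,0,0,0,-0.3],[-1.2,-7.9,0,0,0,-0.4],[-1.4,-9.3,0,0,0,-0.425],[-1.6,-10.6,0.3,0,0,-0.425],[-1.8,-12,0.6,0,0,-0.425],[-2,-13.3,1,0,0,-0.425],[-2.1,-14.3,1.5,0,0,-0.425],[-2.19,-14.92,1.9,0,0,-0.425],[-2.19,-14.92,1.9,0,0,-0.425],[-2.19,-14.92,1.9,0,0,-0.425],[-2.19,-14.92,1.9,0,0,-0.425]]' 44
python3 - <<'E'
from h import *
p=wlook('w_mid','middle',(.445,.307));a=np.degrees(p[2])-90
hold(np.array([.445,.3069]),.0465,a,.0055);hold(p,.0465,a,.0055)
E
```

```text
clock: 13.77
tcp_pos: [0.4666, 0.2663, 0.1157]
eef_rot: [[0.884, 0.467, 0.0], [0.467, -0.884, -0.0], [-0.0, 0.0, -1.0]]
wrist_force: [0.0, 0.2, -0.1]
width: 0.044
finger_force: 0.0
middle [0.443  0.3081] 28.1 res 0.088
grip at [0.4669 0.2659]
clk 13.82 tcp [0.4668 0.266  0.116 ] yaw -62.2 q6 1.49 -> d [0.   0.   3.68] turn -0.005 tilt [0. 0.]
grip at [0.4649 0.2671]
clk 13.82 tcp [0.4668 0.266  0.116 ] yaw -62.2 q6 1.49 -> d [-0.04 -0.06  3.68] turn -0.005 tilt [0. 0.]
```

View pics/w_mid.png

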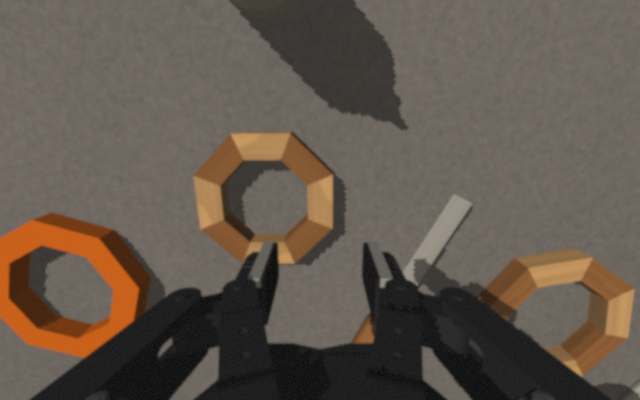

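The middle ring is at (265,198), with its right wall at (320,200) between the fingers. The chisel at (440,230) is clear of them.

```bash
python3 -m pendant '[[-0.02,-0.03,1.2,0,0,0],[-0.02,-0.03,2.2,0,0,0],[-0.02,-0.03,3,0,0,0],[-0.02,-0.03,3.4,0,0,0],[-0.02,-0.03,3.67,0,0,0],[-0.02,-0.03,3.67,0,0,0],[-0.02,-0.03,3.67,0,0,0]]' && python3 -m pendant '[[0,0,0,0,0,0],[0,0,0,0,0,0],[0,0,0,0,0,0],[0,0,0,0,0,0],[0,0,0,0,0,0]]' 10 45 && python3 -m pendant '[[0,0,-1,0,0,0],[0,0,-2,0,0,0],[0,0,-3,0,0,0],[0,0,-4,0,0,0],[0,0,-5,0,0,0],[0,0,-5.3,0,0,0],[0,0,-5.3,0,0,0],[0,0,-5.3,0,0,0]]'
python3 - <<'E'
from h import *
s=robot.read_state();t=s['tcp_pos'];R=np.array(s['eef_rot']);c=t-.0003*R[:,0]-.0465*R[:,1]
o=c[:2]-t[:2];print('c-tcp',o);goto(.6185-o[0],-.1737-o[1],t[2])
E
```

```text
clock: 14.4
tcp_pos: [0.4657, 0.2666, 0.0062]
eef_rot: [[0.885, 0.466, 0.001], [0.466, -0.885, 0.0], [0.001, 0.0, -1.0]]
wrist_force: [-0.4, 0.9, 0.4]
width: 0.0441
finger_force: 0.0
clock: 14.82
tcp_pos: [0.4657, 0.2672, 0.0069]
eef_rot: [[0.884, 0.467, 0.002], [0.467, -0.884, 0.001], [0.002, 0.0, -1.0]]
wrist_force: [-0.7, -2.5, 10.0]
width: 0.0199
finger_force: 44.4
clock: 15.48
tcp_pos: [0.465, 0.267, 0.1648]
eef_rot: [[0.884, 0.467, 0.001], [0.467, -0.884, 0.0], [0.001, 0.0, -1.0]]
wrist_force: [-0.5, 0.4, -2.2]
width: 0.0198
finger_force: 45.0
c-tcp [-0.02197891  0.04097887]
clk 15.48 tcp [0.465  0.267  0.1648] yaw -62.16 q6 1.49 -> d [-2.32 16.93 -0.  ] turn 0.0 tilt [0.001 0.   ]
```

```bash
python3 -m pendant '[[-0.2,1.3,0,0,0,0],[-0.4,2.6,0,0,0,0],[-0.5,3.9,0,0,0,0],[-0.7,5.2,0,0,0,0],[-0.9,6.5,0,0,0,0],[-1.1,7.8,0,0,0,0],[-1.3,9.1,0,0,0,0],[-1.4,10.4,0,0,0,0],[-1.6,11.7,0,0,0,0],[-1.8,13,0,0,0,0],[-2,14.3,0,0,0,0],[-2.2,15.6,0,0,0,0],[-2.32,16.7,0,0,0,0],[-2.32,16.93,0.7,0,0,0],[-2.32,16.93,1.4,0,0,0],[-2.32,16.93,1.9,0,0,0],[-2.32,16.93,2,0,0,0],[-2.32,16.93,2,0,0,0],[-2.32,16.93,2,0,0,0]]'
python3 - <<'E'
from h import *
goto(.6405,-.2147,.0915);s=robot.read_state();t=s['tcp_pos'];R=np.array(s['eef_rot']);c=t-.0003*R[:,0]-.0465*R[:,1];print(c)
E
```

```text
clock: 17.07
tcp_pos: [0.6405, -0.2144, 0.1043]
eef_rot: [[0.884, 0.467, -0.001], [0.467, -0.884, 0.0], [-0.001, -0.001, -1.0]]
wrist_force: [0.6, 0.1, -1.8]
width: 0.0199
finger_force: 45.0
clk 17.07 tcp [ 0.6405 -0.2144  0.1043] yaw -62.15 q6 0.67 -> d [-0.    0.01  0.43] turn 0.0 tilt [-0.001  0.   ]
[ 0.61849681 -0.1734389   0.10436938]
```

```bash
python3 -m pendant '[[0,0,0.15,0,0,0],[0,0,0.27,0,0,0],[0,0,0.36,0,0,0],[0,0,0.41,0,0,0],[0,0,0.43,0,0,0],[0,0,0.43,0,0,0]]'
```

```text
clock: 17.57
tcp_pos: [0.6406, -0.2146, 0.092]
eef_rot: [[0.884, 0.467, 0.0], [0.467, -0.884, 0.0], [0.0, 0.0, -1.0]]
wrist_force: [-0.9, -0.2, 0.2]
width: 0.0197
finger_force: 45.2
```

```bash
python3 -m pendant '[[0,0,0.02,0,0,0],[0,0,0.03,0,0,0],[0,0,0.03,0,0,0]]' && python3 -m pendant '[[0,0,0,0,0,0],[0,0,0,0,0,0],[0,0,0,0,0,0],[0,0,0,0,0,0]]' 44 && python3 -m pendant '[[0,0,-0.5,0,0,0],[0,0,-1.5,0,0,0],[0,0,-2.7,0,0,0],[-1,-0.5,-3.4,0,0,0],[-2,-1.2,-3.4,0,0,0],[-2.5,-1.5,-3.4,0,0,0],[-2.5,-1.5,-3.4,0,0,0],[-2.5,-1.5,-3.4,0,0,0]]'
python3 - <<'E'
from h import *
p=wlook('w_r2','middleS',(.6185,-.1735),.085)
goto(.445,.307,.15)
E
```

```text
clock: 17.82
tcp_pos: [0.6408, -0.2148, 0.0919]
eef_rot: [[0.884, 0.467, 0.001], [0.467, -0.884, -0.0], [0.001, 0.001, -1.0]]
wrist_force: [-4.1, 0.8, 10.6]
width: 0.0201
finger_force: 46.5
clock: 18.15
tcp_pos: [0.6406, -0.2146, 0.0908]
eef_rot: [[0.884, 0.467, -0.0], [0.467, -0.884, 0.0], [-0.0, -0.0, -1.0]]
wrist_force: [-0.1, -0.2, 0.3]
width: 0.0442
finger_force: 0.0
clock: 18.82
tcp_pos: [0.5528, -0.21, 0.1933]
eef_rot: [[0.885, 0.466, 0.0], [0.466, -0.885, -0.0], [0.0, 0.0, -1.0]]
wrist_force: [1.0, 0.4, -0.5]
width: 0.044
finger_force: 0.0
middleS [ 0.6194 -0.173 ] 27.8 res 0.034
clk 18.87 tcp [ 0.5537 -0.2101  0.1931] yaw -62.18 q6 0.62 -> d [  4.84 -16.94   1.43] turn 0.0 tilt [ 0.001 -0.   ]
```

View pics/w_r2.png

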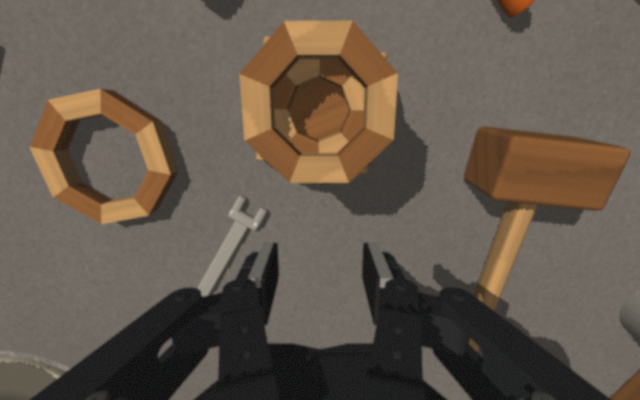

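The middle ring sits concentric at (319,102). Next is the rim ring, the wooden one at (103,157) in this view.

```bash
python3 -m pendant '[[0.2,-1.3,0,0,0,-0.05],[0.4,-2.6,0,0,0,-0.1],[0.7,-3.9,0.3,0,0,-0.15],[0.9,-5,1,0,0,-0.2],[1.11,-5.92,2.1,0,0,-0.2],[1.11,-5.92,2.1,0,0,-0.2],[1.11,-5.92,2.1,0,0,-0.2],[1.11,-5.92,2.1,0,0,-0.2]]' 44
python3 - <<'E'
from h import *
p=wlook('w_rim','rim',(.464,.007));a=np.degrees(p[2])-90
hold(np.array([.4638,.0068]),.057,a,.0055);hold(p,.057,a,.0055)
E
```

```text
clock: 19.53
tcp_pos: [0.5011, -0.0374, 0.1299]
eef_rot: [[0.773, 0.634, 0.001], [0.634, -0.773, -0.0], [0.0, 0.0, -1.0]]
wrist_force: [0.2, 0.1, 1.0]
width: 0.0438
finger_force: 0.0
rim [0.4621 0.0085] 38.9 res 0.098
grip at [ 0.4996 -0.0375]
clk 19.58 tcp [ 0.5013 -0.0379  0.1304] yaw -50.71 q6 0.69 -> d [-0.04 -0.05  4.16] turn 0.006 tilt [ 0.002 -0.   ]
grip at [ 0.4979 -0.0359]
clk 19.58 tcp [ 0.5013 -0.0379  0.1304] yaw -50.71 q6 0.69 -> d [-0.05 -0.13  4.16] turn 0.006 tilt [ 0.002 -0.   ]
```

View pics/w_rim.png

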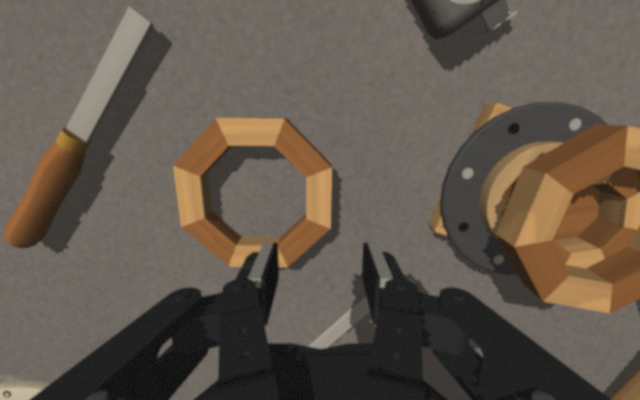

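The wooden rim ring is at (255,193), with its right wall on the finger line at (318,193). The wrench is clear.

```bash
python3 -m pendant '[[-0.04,-0.08,1.3,0,0,0.005],[-0.04,-0.08,2.5,0,0,0.005],[-0.04,-0.08,3.4,0,0,0.005],[-0.04,-0.08,3.9,0,0,0.005],[-0.04,-0.08,4.15,0,0,0.005],[-0.04,-0.08,4.15,0,0,0.005],[-0.04,-0.08,4.15,0,0,0.005]]' && python3 -m pendant '[[0,0,0,0,0,0],[0,0,0,0,0,0],[0,0,0,0,0,0],[0,0,0,0,0,0],[0,0,0,0,0,0]]' 10 50 && python3 -m pendant '[[0,0,-1,0,0,0],[0,0,-2,0,0,0],[0,0,-3,0,0,0],[0,0,-4,0,0,0],[0,0,-5,0,0,0],[0,0,-5.5,0,0,0],[0,0,-5.5,0,0,0],[0,0,-5.5,0,0,0]]'
python3 - <<'E'
from h import *
s=robot.read_state();t=s['tcp_pos'];R=np.array(s['eef_rot']);c=t-.0000*R[:,0]-.057*R[:,1]
o=c[:2]-t[:2];print('c-tcp',o);goto(.6188-o[0],-.1736-o[1],t[2])
E
```

```text
clock: 20.17
tcp_pos: [0.4983, -0.0368, 0.0061]
eef_rot: [[0.778, 0.629, 0.001], [0.629, -0.778, -0.0], [0.001, 0.001, -1.0]]
wrist_force: [0.2, -0.6, 0.4]
width: 0.0439
finger_force: 0.0
clock: 20.58
tcp_pos: [0.4983, -0.0365, 0.0068]
eef_rot: [[0.777, 0.629, 0.003], [0.629, -0.777, -0.001], [0.002, 0.002, -1.0]]
wrist_force: [-0.5, -1.9, 10.4]
width: 0.0206
finger_force: 49.1
clock: 21.25
tcp_pos: [0.4978, -0.0363, 0.1716]
eef_rot: [[0.777, 0.629, 0.003], [0.63, -0.777, -0.001], [0.002, 0.002, -1.0]]
wrist_force: [-0.6, -0.3, -0.6]
width: 0.0207
finger_force: 50.1
c-tcp [-0.0358813   0.04428901]
clk 21.25 tcp [ 0.4978 -0.0363  0.1716] yaw -50.99 q6 0.7 -> d [0.25 8.   0.02] turn 0.0 tilt [ 0.003 -0.001]
```

```bash
python3 -m pendant '[[0,1.2,0,0,0,0],[0.1,2.4,0,0,0,0],[0.1,3.6,0,0,0,0],[0.2,4.8,0,0,0,0],[0.2,6,0,0,0,0],[0.24,7.2,0,0,0,0],[0.24,8,0,0,0,0],[0.24,8,0.6,0,0,0],[0.24,8,1.2,0,0,0],[0.24,8,1.6,0,0,0],[0.24,8,1.6,0,0,0],[0.24,8,1.6,0,0,0]]'
python3 - <<'E'
from h import *
goto(.6547,-.2179,.1115)
E
```

```text
clock: 22.25
tcp_pos: [0.6533, -0.2176, 0.1214]
eef_rot: [[0.777, 0.63, -0.002], [0.63, -0.777, 0.001], [-0.001, -0.002, -1.0]]
wrist_force: [0.0, -0.2, -0.6]
width: 0.0205
finger_force: 50.1
clk 22.25 tcp [ 0.6533 -0.2176  0.1214] yaw -50.98 q6 0.48 -> d [0.03 0.04 0.33] turn 0.0 tilt [-0.002  0.001]
```

```bash
python3 -m pendant '[[0.03,0.03,0.12,0,0,0],[0.03,0.03,0.22,0,0,0],[0.03,0.03,0.3,0,0,0],[0.03,0.03,0.34,0,0,0],[0.03,0.03,0.34,0,0,0]]'
```

```text
clock: 22.67
tcp_pos: [0.6552, -0.2182, 0.1122]
eef_rot: [[0.777, 0.629, -0.0], [0.629, -0.777, 0.0], [-0.0, -0.0, -1.0]]
wrist_force: [-0.2, 0.1, -1.3]
width: 0.0205
finger_force: 50.1
```

```bash
python3 -m pendant '[[-0.01,-0.01,0.03,0,0,0],[-0.01,-0.01,0.05,0,0,0],[-0.01,-0.01,0.05,0,0,0]]'
```

```text
clock: 22.92
tcp_pos: [0.6553, -0.2185, 0.1116]
eef_rot: [[0.777, 0.629, 0.001], [0.629, -0.777, -0.001], [0.001, 0.001, -1.0]]
wrist_force: [-0.4, 0.4, 8.0]
width: 0.0202
finger_force: 51.2
```

Contact at the expected height, so I'll release and retreat clear.

```bash
python3 -m pendant '[[0,0,0,0,0,0],[0,0,0,0,0,0],[0,0,0,0,0,0],[0,0,0,0,0,0]]' 44 && python3 -m pendant '[[0,0,-0.5,0,0,0],[0,0,-1.5,0,0,0],[0,0,-2.7,0,0,0],[-1,-0.5,-3.4,0,0,0],[-2,-1.2,-3.4,0,0,0],[-3,-1.7,-3.4,0,0,0],[-3.3,-1.7,-3.4,0,0,0],[-3.3,-1.7,-3.4,0,0,0],[-3.3,-1.7,-3.4,0,0,0]]'
python3 - <<'E'
from h import *
p=wlook('w_r3','rimS',(.6188,-.1735),.105)
im=viewer.snapshot('side');ci=viewer.camera_info('side');print(fit(im,ci,'rimS',(.619,-.174),.105));u=proj(ci,(.6185,-.174,.08)).astype(int)
save('side3',im);x=im[max(u[1]-50,0):u[1]+50,u[0]-60:u[0]+60]
w=cv2.imread('pics/w_r3.png')[:,:,::-1][0:300,100:540]
out=np.zeros((600,440,3),np.uint8);out[:300]=w;y=cv2.resize(x,None,fx=3,fy=3,interpolation=cv2.INTER_CUBIC)[:300,:440];out[300:300+y.shape[0],:y.shape[1]]=y;save('final',out)
print(robot.read_state()['tcp_pos'])
E
```

```text
clock: 23.25
tcp_pos: [0.6548, -0.2182, 0.1106]
eef_rot: [[0.777, 0.629, -0.0], [0.629, -0.777, 0.0], [-0.0, -0.0, -1.0]]
wrist_force: [0.3, -0.9, 0.1]
width: 0.0443
finger_force: 0.0
clock: 24.0
tcp_pos: [0.546, -0.2413, 0.213]
eef_rot: [[0.778, 0.629, 0.001], [0.629, -0.778, -0.0], [0.0, 0.001, -1.0]]
wrist_force: [1.0, -0.5, -0.4]
width: 0.044
finger_force: 0.0
rimS [ 0.6188 -0.1743] 38.5 res 0.018
(array([ 0.62041095, -0.17350373,  0.71520546]), np.float64(0.15788854646408473))
[ 0.54673485 -0.24083875  0.21258659]
```

View pics/final.png

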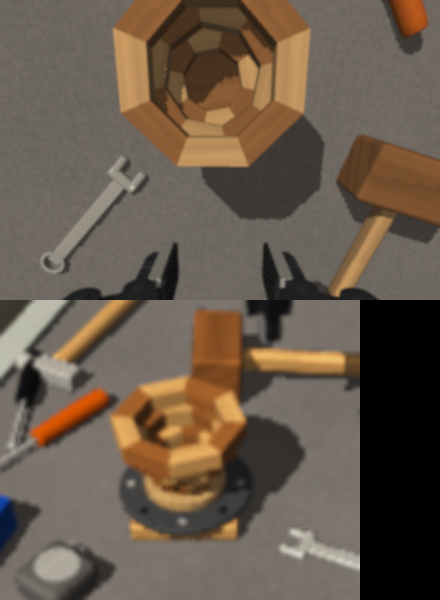

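The picture shows the whole stack concentric and level: rim at (211,80) in the wrist crop, all steps visible in the side crop, and the gripper clear of it.

```bash
python3 -c "
from workcell import robot
print(robot.close_job())"
```

```text
the job is handed in; nothing more can be done
None
```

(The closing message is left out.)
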